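# Hover the hand stamp over the sunken panel of a carved plaque

### The arm

A 6-joint arm with a two-finger parallel gripper is mounted at the origin on the work surface. World frame = base frame: x ahead of the robot, y to its left, z up, the work surface at z = 0. Lengths are in m, angles in rad, forces in N, time in s.
With the tool pointing down it reaches from about 0.3 to 0.875 m from the base axis. Payload 6.4 kg.
Tool frame: the origin (TCP) lies at the very end of the fingers, on their centre line; the grasp point (between the pads) lies 19 mm behind it; z points along the fingers, y is the line along which they close (so a half turn about z gives the same grasp; the last joint's range is limited). The gripper opens to 85 mm and grips with 20 to 120 N. Pads are 22 mm wide; open, the fingers measure 114 mm over their backs; the gripper's body (76 mm by 85 mm) begins 54 mm behind the grasp point. The pads swing forward as they close: fully open they stand 13 mm farther back than shut.
Start: joints at [-1.471, 0.181, 1.607, -0, 1.354, -0.206], TCP at [0.173, -0.548, 0.231] pointing down, gripper open.
Joint ranges: [-2.99, 2.99], [-0.89, 2.07], [0.3, 2.58], [-1.14, 4.28], [0, 2.63], [-3.12, 3.12]. Speed limits (rad/s): [2.57, 2.57, 3.01, 3.14, 3.14, 3.14].

### API

Orientations are given as a unit quaternion [w, x, y, z].
In Python, from bench import ctrl gives the robot as it stands.
- The arm moves only by the tool jog_arm, never from a script. Its argument "series" is a list that holds one entry, the list of rows, each a list of 7 numbers: the shift along the tool's x, y, z in mm, then the turn, a rotation vector about the tool's x, y, z in rad, then the finger opening in mm, from 0 to 85.4. In form: [[[tx, ty, tz, rx, ry, rz, gripper], ...]]. A call has exactly 10 rows; each row shifts and turns the commanded pose from where the row before left it, along the tool's axes as they then stand; what a row does not reach is not made up. A row lasts 1/10 s, in which the tool goes at most 50 mm and 8.59 degrees, less where a joint would pass 70% of its speed; a pose out of reach is approached as far as the arm can. A call with a gripper value outside its range is refused whole. The fingers move at their own pace and stop on an object; the grip force is fixed at half the most. Time passes only in rows, so rows that do not move let the fingers close, or fill a call up. It gives the time, the measured TCP pose, the force, the opening and the grip force at its end, in the units of the state.
- ctrl.get_obs(): the state, without advancing time (a new reading comes with each control period).
- ctrl.camera(name): name is "scene" or "top" or "wrist"; returns a dict with "frame" (480x640x3 uint8, blue, green, red), "z_map" (480x640 float32, m along the optical axis (not along the pixel's ray), 0 where there is no reading), "fx", "fy", "cx", "cy" (pixels), "xyz" and "rotation" of the camera in the world. Camera axes: x right, y down, z forward; pixel columns grow to the right and rows downward; lengths in m; the calibration is good to about 2 mm. A picture is of the moment at which its call begins.
- ctrl.hand_in(): hands the job in; it is judged then, once.
The state is a dict: "time_s": time; "q": joint angles; "dq": joint speeds; "joint_efforts": joint torques, N m; "eef_pos": TCP position; "eef_rot": TCP orientation; "wrist_force": force on the tool from outside, world axes, zero at the start; "torque": the same for the moment, N m; "opening": opening from 0.0 (shut) to 1.0 (fully open); "grasp_force": force on a finger pad.
Only numpy, scipy, OpenCV 4.12 (cv2) and the standard library are available. Lean on these libraries where they do the work, as an engineer would, in place of code of your own. Each camera call takes 0.05 s, during which the arm holds its last target. There are 200 camera calls.

### The job

Pick the wooden hand stamp up off its stamp pad, carry it over the tops of the bottles in the ink rack (not around the rack), and finish by holding it still and level about 15 mm above the carved plaque, centred over the plaque's sunken oblong panel and turned square with it, long side along long side (either way round), so that I can check the line-up before pressing. The stamp must not touch the plaque, the rack or the bottles; leave the bottles and the gouge as they are, and finish while still gripping the stamp: do not put it down.

Things in the scene. Friction and masses are not known exactly. Their poses are not given: they have to be found in the camera images.
- stamp: Loose brown wooden hand stamp, 0.2-0.45 kg: oblong block 90 (its x) x 56 (y) x 22 mm high, thin black rubber face below; on top, central upright bar handle 64 mm long (x), 22 mm thick (y), from 22 to 64 mm above the underside. Origin: centre of underside; z up. Starts on the pad, handle up. Grip the handle across its thickness from above, 25 N is enough.
- pad: Fixed flat stamp pad, dark steel tin with a grey felt top, 130 mm (x) by 95 mm (y), flat top 18 mm high, no rim. Origin: centre of the underside, on the bench. It lies on one side of the rack (left or right), the plaque on the other.
- plaque: Fixed pale wooden plaque lying flat, 190 mm (x) by 150 mm (y), 22 mm high, thin carved scrolls on the border, and in the middle a sunken oblong panel 100 mm (x) by 66 mm (y), 6 mm deep. Origin: centre of the underside, on the bench.
- panel (a point): The middle of the sunken panel, at the height of the plaque's top surface (22 mm above the bench); axes as the plaque's: x along the panel's long side, y along its short side, z up.
- rack: Fixed plywood ink rack, a bar 300 mm (x) by 64 mm (y) by 30 mm high, standing between pad and plaque, its length pointing roughly away from the robot. Three round 44 mm holes, 20 mm deep, at x = -100, 0 and +100 mm hold the bottles. Origin: centre of the underside, on the bench. The bottle tops are 95 mm above the bench.
- bottle_a: Loose ink bottle, 40 mm across, 85 mm high, standing in the rack hole nearest the robot. Origin: centre of the underside, 10 mm above the bench; z up. Bystander.
- bottle_b: Same bottle, in the middle hole of the rack. Bystander.
- bottle_c: Same bottle, in the rack hole farthest from the robot. Bystander.
- gouge: Loose carving gouge lying on the bench beyond the rack's far end, 200 mm long (its x), wooden handle 22 mm thick and narrow steel blade. Origin: near its middle, at bench height. Bystander.
Not all that is in view belongs to the job. What is meant by the stamp is not orange, purple or turquoise, and is the larger of those in its own colour.

How it is judged:
By the outcome, as a careful person would: the job done as asked, in the order asked, and still so for the second after the job is handed in, while the arm keeps its last pose, push and grip.
It also fails if it takes over 48 s, if anything falls off the work surface, if the arm or the gripper's body presses on something with over 40 N, if the wrist force passes 120 N, or if a joint passes its speed limit or range.

## Working session

There is one attempt and no reset: what is moved stays moved. The work goes in short steps, Python scripts to look and compute and a tool call to move; the robot and the scene stay as the last step left them, time stands still between calls to the robot, and variables do not carry over. Pictures are saved under pics/ and viewed, at most 10 in all, crops included, and the job is handed in when it is done.

Besides the shell and the picture viewer there is one more tool, called after ">>>" as name(argument=value, ...), one argument or row to a line, values as JSON. jog_arm: Moves the arm, as the interface text tells. Its arguments: {"type":"object","properties":{"series":{"type":"array"}},"required":["series"]}

```bash
mkdir -p pics
cat > h.py <<'E'
import numpy as np, cv2
from bench import ctrl
from scipy.spatial.transform import Rotation as R
def cam(n):
    c=ctrl.camera(n); return c
def rot(c):
    r=np.array(c["rotation"],float)
    return r if r.shape==(3,3) else R.from_quat(r[[1,2,3,0]]).as_matrix()
def ray(c,uv,z):
    uv=np.atleast_2d(np.array(uv,float)); d=np.c_[(uv[:,0]-c["cx"])/c["fx"],(uv[:,1]-c["cy"])/c["fy"],np.ones(len(uv))]@rot(c).T
    o=np.array(c["xyz"]); return o+d*((z-o[2])/d[:,2])[:,None]
def cloud(c):
    v,u=np.mgrid[:480,:640]; Z=c["z_map"]
    P=np.stack([(u-c["cx"])/c["fx"]*Z,(v-c["cy"])/c["fy"]*Z,Z],-1)@rot(c).T+np.array(c["xyz"])
    P[Z==0]=np.nan; return P
E
python3 - <<'E'
from h import *
for n in("top","scene"):
    c=cam(n); cv2.imwrite(f"pics/{n}0.png",c["frame"]); print(n,c["xyz"],c["rotation"],c["fx"],c["cx"],c["cy"])
print(ctrl.get_obs())
E
```

```text
top [0.42026617 0.10443547 1.09820259] [-0.04655554  0.71378954 -0.69601814  0.06241659] 527.2371007868296 326.07900745136874 247.13795226604074
scene [1.30276756 0.12016168 0.68036002] [-0.28775029  0.62675971  0.66030931 -0.29726025] 443.9480365848249 312.1440980947337 244.0989446828263
{'time_s': 0.1, 'q': array([-1.47130190e+00,  1.81492173e-01,  1.60786655e+00, -2.69477421e-05,
        1.35380039e+00, -2.06253779e-01]), 'dq': array([ 5.13551987e-05, -2.86438066e-03, -2.75086228e-03, -1.03879655e-04,
        1.01133133e-03, -4.31855616e-04]), 'joint_efforts': array([-3.01589444e-05, -4.45875621e+01, -3.52239132e+01, -3.11434742e-04,
        4.09246248e-03,  1.67786425e-06]), 'eef_pos': array([ 0.17306411, -0.5478347 ,  0.23047998]), 'eef_rot': array([-7.82815973e-04,  9.88336748e-01,  1.52282169e-01,  2.86518194e-05]), 'wrist_force': array([-0.75268599,  0.13359667,  0.63086006]), 'torque': array([-0.00656558,  0.00915231,  0.00717895]), 'grasp_force': 0.0, 'opening': 0.9957999230327915}
```

View pics/top0.png

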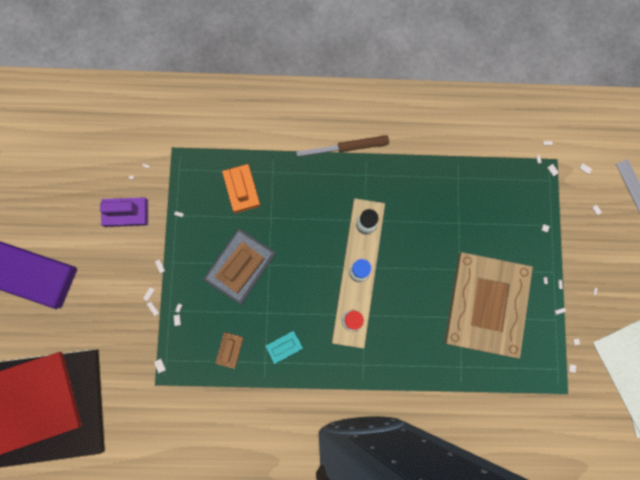

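View pics/scene0.png

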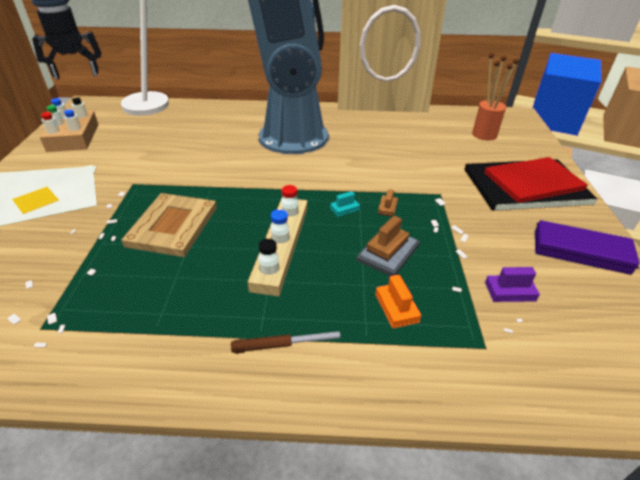

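Top view: the candidates are large brown (240,266) on the pad, small brown (229,350), orange (241,187), purple (124,212) and turquoise (284,347). I choose the brown one on the pad, as it is the larger brown. The rack runs through (360,272), and the plaque's panel is at (490,305). The scene view agrees: stamp at (388,238), plaque at (170,222).

```bash
cat > m.py <<'E'
from h import *
def rect(P):
    (c,s,a)=cv2.minAreaRect((P[:,:2]*1000).astype(np.float32))
    if s[0]<s[1]: s=s[::-1]; a+=90
    return np.round(c,1),np.round(s,1),round((a+90)%180-90,1)
def blob(m,uv):
    n,l,st,ce=cv2.connectedComponentsWithStats(m.astype(np.uint8)); 
    k=l[uv[1],uv[0]]; return l==k if k else None
E
python3 - <<'E'
from m import *
c=cam("top"); f=c["frame"]; P=cloud(c); z=P[...,2]
cv2.imwrite("pics/crop.png",cv2.resize(f[220:312,190:290],None,fx=6,fy=6,interpolation=cv2.INTER_CUBIC))
box=np.zeros((480,640),bool); box[225:310,195:285]=1
hm=box&(z>.066); print("handle",rect(P[hm]),np.nanmedian(z[hm]))
bm=box&(z>.03); print("block+",rect(P[bm]))
hsv=cv2.cvtColor(f,cv2.COLOR_BGR2HSV)
print("hsv stamp,pad,plaque,panel",hsv[250,235],hsv[283,222],hsv[300,468],hsv[305,490])
pb=np.zeros_like(box); pb[245:365,440:540]=1
pm=pb&(z>.010); print("plaque",rect(P[pm]),np.nanmedian(z[pm]))
# colour based
g=(hsv[...,0]>35)&(hsv[...,0]<95)&(hsv[...,1]>100)
m=blob(pb&~g,(468,300)); uv=np.argwhere(m)[:,::-1]; print("plaque col",rect(ray(c,uv,.022)))
pn=pb&(hsv[...,1].astype(int)>hsv[300,468][1]*.5+hsv[305,490][1]*.5)&(hsv[...,2].astype(int)<hsv[300,468][2]*.5+hsv[305,490][2]*.5)&~g
m=blob(cv2.morphologyEx(pn.astype(np.uint8),cv2.MORPH_OPEN,np.ones((5,5))),(490,305))
if m is not None: print("panel col",rect(ray(c,np.argwhere(m)[:,::-1],.019)))
for n,u,v in(("a",354,320),("b",361,268),("c",369,218)):
    w=P[v-14:v+14,u-14:u+14].reshape(-1,3); w=w[w[:,2]>.085]; print(n,w.mean(0),w[:,2].max())
s=np.zeros_like(box); s[195:350,330:388]=1
print("rack",rect(P[s&(z>.02)&(z<.036)]), "z bench",np.nanmedian(z[340:370,400:430]))
E
```

```text
handle (array([540.1, 256.3]), array([63.5, 22.6]), -35.5) 0.08130395355221154
block+ (array([540.2, 256.4]), array([89.9, 56.8]), -35.4)
hsv stamp,pad,plaque,panel [ 12  86 142] [144  10 124] [ 17  93 189] [ 14 132 147]
plaque (array([ 478.1, -256.3]), array([190. , 152.3]), -10.0) 0.021546050170518694
plaque col (array([ 479.2, -253.8]), array([196.6, 161. ]), -9.9)
panel col (array([ 478.9, -256. ]), array([98.3, 64.3]), -9.9)
a [0.43879431 0.02767694 0.09488874] 0.09982716961985694
b [0.53719347 0.01435438 0.095031  ] 0.10067347365881174
c [0.63586362 0.00131731 0.09460556] 0.10041773670838572
rack (array([538. ,  13.7]), array([300.4,  64.5]), -7.6) z bench 0.000884906207704983
```

View pics/crop.png

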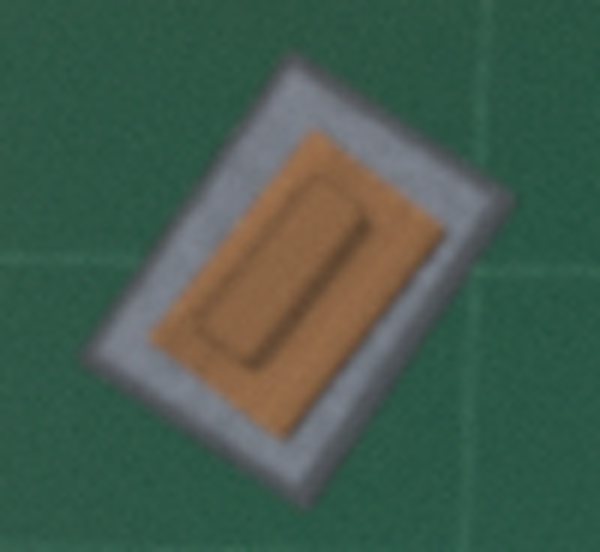

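The crop shows the brown stamp (handle centre near crop (283,272)) lying on the grey pad, so the choice stands. Moving above it now.

>>> jog_arm(
  series=[
    [[30, -33, 0, 0, 0, 0, 85], [30, -33, 0, 0, 0, 0, 85], [30, -33, 0, 0, 0, 0, 85], [30, -33, 0, 0, 0, 0, 85], [30, -33, 0, 0, 0, 0, 85], [30, -33, 0, 0, 0, 0, 85], [30, -33, 0, 0, 0, 0, 85], [30, -33, 0, 0, 0, 0, 85], [30, -33, 0, 0, 0, 0, 85], [30, -33, 0, 0, 0, 0, 85]],
  ],
)

```text
time_s: 1.15
eef_pos: [0.3601, -0.1416, 0.2314]
eef_rot: [0.0, 0.988, 0.152, 0.0]
wrist_force: [1.4, -0.7, -0.0]
opening: 0.992
grasp_force: 0.0
```

>>> jog_arm(
  series=[
    [[30, -33, 0, 0, 0, 0, 85], [30, -33, 0, 0, 0, 0, 85], [30, -33, 0, 0, 0, 0, 85], [30, -33, 0, 0, 0, 0, 85], [30, -33, 0, 0, 0, 0, 85], [30, -33, 0, 0, 0, 0, 85], [30, -33, 0, 0, 0, 0, 85], [30, -33, 0, 0, 0, 0, 85], [20, -20, 0, 0, 0, 0, 85], [0, 0, 0, 0, 0, 0, 85]],
  ],
)

```text
time_s: 2.15
eef_pos: [0.5229, 0.2088, 0.2307]
eef_rot: [-0.0, 0.988, 0.154, -0.0]
wrist_force: [0.4, -0.4, 0.7]
opening: 0.994
grasp_force: 0.0
```

>>> jog_arm(
  series=[
    [[0, 0, 0, 0, 0, -0.14, 85], [0, 0, 0, 0, 0, -0.14, 85], [0, 0, 0, 0, 0, -0.14, 85], [0, 0, 0, 0, 0, -0.14, 85], [0, 0, 0, 0, 0, -0.14, 85], [0, 0, 0, 0, 0, -0.14, 85], [0, 0, 0, 0, 0, -0.14, 85], [0, 0, 0, 0, 0, -0.14, 85], [0, 0, 0, 0, 0, -0.14, 85], [0, 0, 0, 0, 0, -0.14, 85]],
  ],
)

```text
time_s: 3.15
eef_pos: [0.5219, 0.2049, 0.231]
eef_rot: [-0.0, 0.656, 0.755, -0.0]
wrist_force: [-0.2, 0.1, -0.4]
opening: 0.993
grasp_force: 0.0
```

>>> jog_arm(
  series=[
    [[0, 0, 0, 0, 0, -0.14, 85], [0, 0, 0, 0, 0, -0.14, 85], [0, 0, 0, 0, 0, -0.14, 85], [0, 0, 0, 0, 0, -0.14, 85], [0, 0, 0, 0, 0, -0.14, 85], [0, 0, 0, 0, 0, -0.12, 85], [0, 0, 0, 0, 0, 0, 85], [0, 0, 0, 0, 0, 0, 85], [0, 0, 0, 0, 0, 0, 85], [0, 0, 0, 0, 0, 0, 85]],
  ],
)

```text
time_s: 4.15
eef_pos: [0.5222, 0.2056, 0.2312]
eef_rot: [-0.0, 0.304, 0.953, -0.0]
wrist_force: [0.4, -0.1, 0.0]
opening: 0.999
grasp_force: 0.0
```

```bash
cat > go.py <<'E'
from m import *
def go(x,y,z,a):  # goal mm, tool-x world deg (mod 180)
    o=ctrl.get_obs(); q=o["eef_rot"]; T=R.from_quat(q[[1,2,3,0]]).as_matrix()
    d=T.T@(np.array([x,y,z])-o["eef_pos"]*1000)
    A=np.degrees(np.arctan2(T[1,0],T[0,0])); t=-((a-A+90)%180-90)
    print("at",np.round(o["eef_pos"]*1000,1),"A",round(A,2),"tilt",np.round(T[2,:2],4),"shift",np.round(d,1),"rz",round(np.radians(t),4))
E
python3 - <<'E'
from go import *
go(540.2,256.4,180,144.5)
c=cam("wrist"); f=c["frame"]; cv2.imwrite("pics/w1.png",f); P=cloud(c); z=P[...,2]
near=(np.hypot(P[...,0]-.54,P[...,1]-.256)<.075)
h=near&(z>.07)&(z<.095); b=near&(z>.03)&(z<.095)
print(rect(P[h]),np.nanmedian(z[h]),rect(P[b]),h.sum(),[np.argwhere(b).min(0),np.argwhere(b).max(0)])
E
```

```text
at [522.2 205.6 231.2] A 144.63 tilt [ 0.     -0.0001] shift [14.7 51.8 51.2] rz 0.0023
(array([539.2, 255.5]), array([63.7, 22.4]), -35.5) 0.08132002025985108 (array([539.5, 255.3]), array([90.2, 56.2]), -35.5) 2492 [array([133, 350]), array([238, 420])]
```

View pics/w1.png

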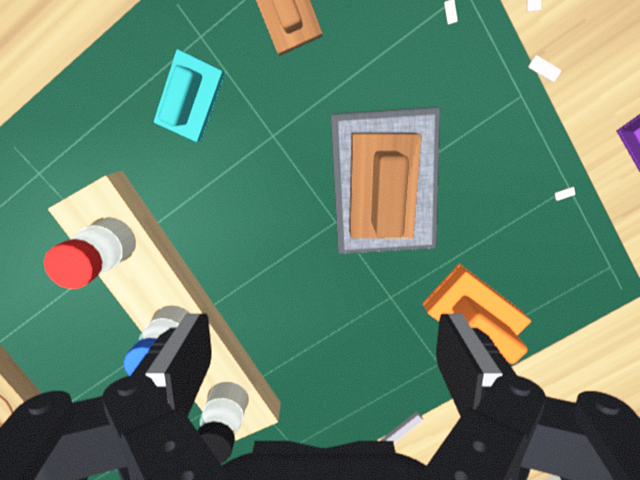

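The wrist view shows the large brown stamp at (385,187) on the pad, clear of its neighbours. Its measured position agrees with the top camera to about 1 mm.

>>> jog_arm(
  series=[
    [[5, 17, 0, 0, 0, 0, 85], [5, 17, 0, 0, 0, 0, 85], [4, 17, 0, 0, 0, 0, 85], [0, 0, 25, 0, 0, 0, 85], [0, 0, 25, 0, 0, 0, 85], [0, 0, 25, 0, 0, 0, 85], [0, 0, 25, 0, 0, 0, 85], [0, 0, 0, 0, 0, 0, 85], [0, 0, 0, 0, 0, 0, 85], [0, 0, 0, 0, 0, 0, 85]],
  ],
)

```text
time_s: 5.2
eef_pos: [0.5415, 0.2562, 0.133]
eef_rot: [0.001, 0.303, 0.953, 0.001]
wrist_force: [-0.2, 0.3, 0.3]
opening: 0.995
grasp_force: 0.0
```

Run:
```python
from go import *
go(539.6,255.7,48,144.5)
```

```text
at [541.5 256.2 133. ] A 144.72 tilt [-0.0017  0.0021] shift [ 1.4 -1.7 85. ] rz 0.0039
```

>>> jog_arm(
  series=[
    [[1.4, -1.7, 15, 0, 0, 0.004, 85], [0, 0, 15, 0, 0, 0, 85], [0, 0, 15, 0, 0, 0, 85], [0, 0, 15, 0, 0, 0, 85], [0, 0, 10, 0, 0, 0, 85], [0, 0, 10, 0, 0, 0, 85], [0, 0, 5, 0, 0, 0, 85], [0, 0, 0, 0, 0, 0, 85], [0, 0, 0, 0, 0, 0, 85], [0, 0, 0, 0, 0, 0, 85]],
  ],
)

```text
time_s: 6.2
eef_pos: [0.5388, 0.2551, 0.047]
eef_rot: [0.001, 0.305, 0.952, 0.0]
wrist_force: [0.2, 0.0, 0.5]
opening: 0.996
grasp_force: 0.0
```

Run:
```python
from go import *
go(539.6,255.7,48,144.5)
```

```text
at [538.8 255.1  47. ] A 144.49 tilt [-0.0009  0.0011] shift [-0.3  1.  -1. ] rz -0.0002
```

>>> jog_arm(
  series=[
    [[0, 1, -1, 0, 0, 0, 60], [0, 0, 0, 0, 0, 0, 40], [0, 0, 0, 0, 0, 0, 30], [0, 0, 0, 0, 0, 0, 15], [0, 0, 0, 0, 0, 0, 15], [0, 0, 0, 0, 0, 0, 15], [0, 0, 0, 0, 0, 0, 15], [0, 0, 0, 0, 0, 0, 15], [0, 0, 0, 0, 0, 0, 15], [0, 0, 0, 0, 0, 0, 15]],
  ],
)

```text
time_s: 7.2
eef_pos: [0.5391, 0.2558, 0.0476]
eef_rot: [0.0, 0.305, 0.952, 0.0]
wrist_force: [-0.2, 0.7, 2.7]
opening: 0.246
grasp_force: 59.7
```

>>> jog_arm(
  series=[
    [[0, 0, -5, 0, 0, 0, 15], [0, 0, -10, 0, 0, 0, 15], [0, 0, -20, 0, 0, 0, 15], [0, 0, -20, 0, 0, 0, 15], [0, 0, -20, 0, 0, 0, 15], [0, 0, -20, 0, 0, 0, 15], [0, 0, -20, 0, 0, 0, 15], [0, 0, -20, 0, 0, 0, 15], [0, 0, -10, 0, 0, 0, 15], [0, 0, 0, 0, 0, 0, 15]],
  ],
)

```text
time_s: 8.2
eef_pos: [0.5395, 0.2559, 0.194]
eef_rot: [0.001, 0.305, 0.952, 0.001]
wrist_force: [-0.4, 0.7, -3.5]
opening: 0.249
grasp_force: 59.0
```

Run:
```python
from go import *
go(478.5,-256.1,193,170.1)
c=cam("wrist"); cv2.imwrite("pics/w2.png",c["frame"])
```

```text
at [539.5 255.9 194. ] A 144.49 tilt [-0.0019  0.0021] shift [-247.7 -452.3    0.5] rz -0.4469
```

View pics/w2.png

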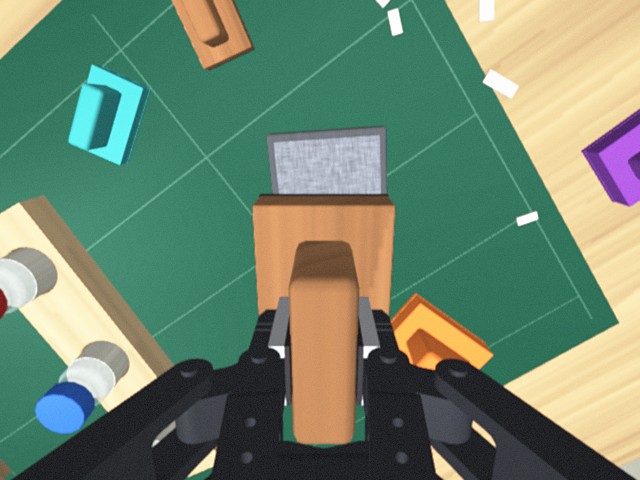

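The wrist view shows the stamp gripped squarely by its handle at (325,340), clear of the pad at (328,165). Carrying it over the rack.

>>> jog_arm(
  series=[
    [[-5, -9, 0, 0, 0, 0, 15], [-12, -22, 0, 0, 0, 0, 15], [-12, -22, 0, 0, 0, 0, 15], [-12, -22, 0, 0, 0, 0, 15], [-12, -22, 0, 0, 0, 0, 15], [-12, -22, 0, 0, 0, 0, 15], [-12, -22, 0, 0, 0, 0, 15], [-12, -22, 0, 0, 0, 0, 15], [-12, -22, 0, 0, 0, 0, 15], [-12, -22, 0, 0, 0, 0, 15]],
  ],
)

```text
time_s: 9.25
eef_pos: [0.5091, 0.0202, 0.1908]
eef_rot: [-0.001, 0.305, 0.952, -0.0]
wrist_force: [0.7, 0.0, -3.0]
opening: 0.251
grasp_force: 59.2
```

>>> jog_arm(
  series=[
    [[-12, -22, 0, 0, 0, 0, 15], [-12, -22, 0, 0, 0, 0, 15], [-12, -22, 0, 0, 0, 0, 15], [-12, -22, 0, 0, 0, 0, 15], [-12, -22, 0, 0, 0, 0, 15], [-12, -22, 0, 0, 0, 0, 15], [-12, -22, 0, 0, 0, 0, 15], [-12, -22, 0, 0, 0, 0, 15], [-12, -22, 0, 0, 0, 0, 15], [-6, -11, 0, 0, 0, 0, 15]],
  ],
)

```text
time_s: 10.25
eef_pos: [0.4805, -0.2165, 0.191]
eef_rot: [-0.001, 0.306, 0.952, 0.0]
wrist_force: [0.5, -0.3, -3.8]
opening: 0.25
grasp_force: 59.3
```

>>> jog_arm(
  series=[
    [[-8, -15, 0, 0, 0, 0, 15], [0, 0, 0, 0, 0, -0.06, 15], [0, 0, 0, 0, 0, -0.08, 15], [0, 0, 0, 0, 0, -0.08, 15], [0, 0, 0, 0, 0, -0.08, 15], [0, 0, 0, 0, 0, -0.08, 15], [0, 0, 0, 0, 0, -0.06, 15], [0, 0, 0, 0, 0, 0, 15], [0, 0, 0, 0, 0, 0, 15], [0, 0, 0, 0, 0, 0, 15]],
  ],
)

```text
time_s: 11.25
eef_pos: [0.4796, -0.2315, 0.1921]
eef_rot: [-0.0, 0.09, 0.996, 0.0]
wrist_force: [-0.5, -0.1, -3.4]
opening: 0.253
grasp_force: 59.4
```

Run:
```python
from go import *
go(478.5,-256.1,193,170.1)
c=cam("wrist"); cv2.imwrite("pics/w3.png",c["frame"])
P=cloud(c); z=P[...,2]; m=(abs(z-.022)<.006)&(np.hypot(P[...,0]-.478,P[...,1]+.256)<.15); print(m.sum(),rect(P[m]))
```

```text
at [ 479.6 -231.5  192.1] A 169.64 tilt [0.0003 0.0002] shift [ -3.3 -24.4  -0.9] rz -0.008
25490 (array([ 477.3, -257.7]), array([190.5, 150.5]), -10.1)
```

View pics/w3.png

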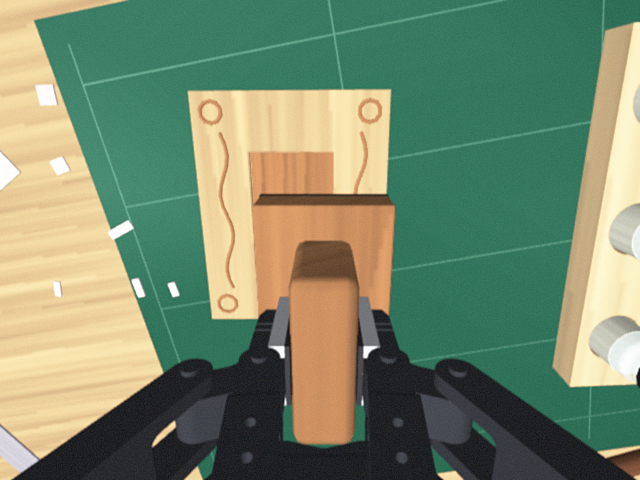

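The wrist view shows the plaque at about (290,205), with the panel's visible edge at (292,152) left of the stamp; about 25 mm of sideways travel remains.

>>> jog_arm(
  series=[
    [[-1, -8, 0, 0, 0, -0.006, 15], [-1, -9, 0, 0, 0, 0, 15], [-1, -8, 0, 0, 0, 0, 15], [0, 0, 15, 0, 0, 0, 15], [0, 0, 20, 0, 0, 0, 15], [0, 0, 20, 0, 0, 0, 15], [0, 0, 15, 0, 0, 0, 15], [0, 0, 10, 0, 0, 0, 15], [0, 0, 0, 0, 0, 0, 15], [0, 0, 0, 0, 0, 0, 15]],
  ],
)

```text
time_s: 12.3
eef_pos: [0.4785, -0.2573, 0.1127]
eef_rot: [0.0, 0.087, 0.996, -0.0]
wrist_force: [0.9, 0.6, -2.9]
opening: 0.248
grasp_force: 59.4
```

Run:
```python
from go import *
go(478,-256.9,66.6,170)
```

```text
at [ 478.5 -257.3  112.7] A 170.03 tilt [-0.0004 -0.0003] shift [ 0.6  0.3 46.1] rz 0.0005
```

>>> jog_arm(
  series=[
    [[0.6, 0.3, 8, 0, 0, 0, 15], [0, 0, 10, 0, 0, 0, 15], [0, 0, 10, 0, 0, 0, 15], [0, 0, 8, 0, 0, 0, 15], [0, 0, 6, 0, 0, 0, 15], [0, 0, 4, 0, 0, 0, 15], [0, 0, 0, 0, 0, 0, 15], [0, 0, 0, 0, 0, 0, 15], [0, 0, 0, 0, 0, 0, 15], [0, 0, 0, 0, 0, 0, 15]],
  ],
)

```text
time_s: 13.3
eef_pos: [0.4781, -0.2566, 0.0668]
eef_rot: [0.0, 0.087, 0.996, -0.0]
wrist_force: [-0.9, -0.9, -3.1]
opening: 0.247
grasp_force: 59.4
```

Run:
```python
from go import *
go(478,-256.9,66.6,170)
t=cam("top"); s=cam("scene"); cv2.imwrite("pics/end.png",np.hstack([cv2.resize(t["frame"][230:380,420:570],(400,400)),cv2.resize(s["frame"][150:300,90:240],(400,400))]))
for c in(t,s,cam("wrist")):
    P=cloud(c); z=P[...,2]; d=np.hypot(P[...,0]-.478,P[...,1]+.256)
    f=c["frame"].astype(int); br=f[...,2]-f[...,0]>35
    b=br&(abs(z-.059)<.006)&(d<.06); p=(abs(z-.022)<.005)&(d<.14)
    if b.sum()>20: print("block top",b.sum(),rect(P[b]),np.nanmedian(z[b]),"fit",np.linalg.lstsq(np.c_[P[b][:,:2],np.ones(b.sum())],z[b],rcond=None)[0][:2],"plaque",rect(P[p]),np.nanmedian(z[p]))
for n,u,v in(("a",354,320),("b",361,268),("c",369,218)):
    w=cloud(t)[v-14:v+14,u-14:u+14].reshape(-1,3); w=w[w[:,2]>.085]; print(n,w.mean(0) if len(w) else None)
```

```text
at [ 478.1 -256.6   66.8] A 170.04 tilt [-0.0008 -0.0005] shift [ 0.  -0.3  0.2] rz 0.0008
block top 428 (array([ 479.8, -251.2]), array([90.3, 47.3]), -10.4) 0.059107218684398166 fit [ 0.00079303 -0.01037666] plaque (array([ 478.8, -252.4]), array([190. , 144.9]), -9.9) 0.022155459560548207
block top 385 (array([ 479.7, -253.8]), array([96.1, 58.3]), -10.0) 0.05824154675122839 fit [-0.01353226 -0.01550499] plaque (array([ 479.1, -254.6]), array([193.5, 153.1]), -10.2) 0.0213970264044393
block top 10178 (array([ 457.1, -253.9]), array([56.2, 48.7]), 80.2) 0.058638776604241244 fit [ 0.0116441  -0.00229008] plaque (array([ 477.1, -257.4]), array([190.2, 151.1]), -10.0) 0.021723886999639314
a [0.43880587 0.02767146 0.09498343]
b [0.53711668 0.01434428 0.09493155]
c [0.63585952 0.00124179 0.09496007]
```

View pics/end.png

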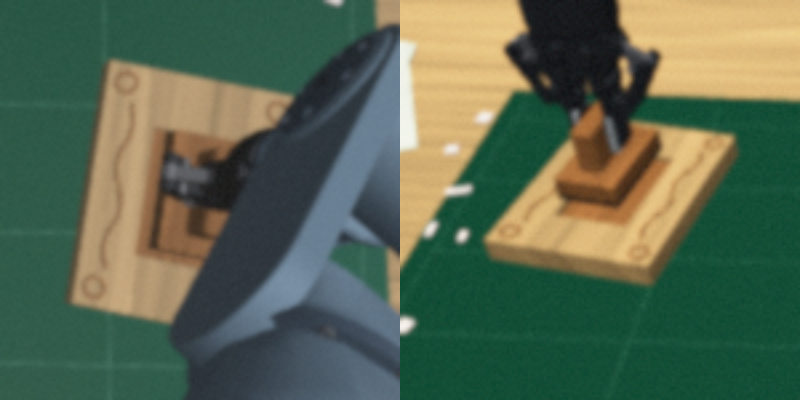

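The final views show the stamp hovering level over the sunken panel and square with it (right half, about (605,165)). Its block top is at 59 mm, so the underside is about 15 mm above the plaque. The bottles have not moved.

```bash
python3 -c "
from bench import ctrl; print(ctrl.hand_in())"
```

```text
the job is handed in; nothing more can be done
None
```

I've handed the job in with the stamp still gripped and held about 15 mm above the plaque, level to within about 1°, centred over the panel to about 1 mm and square with it; it went over the bottle tops, and the bottles measured unmoved afterwards.

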